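Lock a pan stop into the serving rail

ROBOT

A 7-joint arm with a two-finger parallel gripper is mounted at the origin on the work surface. World frame = base frame: x ahead of the robot, y to its left, z up, the work surface at z = 0. Lengths are in m, angles in rad, forces in N, time in s.
With the tool pointing down it reaches from about 0.425 to 0.875 m from the base axis. Payload 8.4 kg.
Tool frame: the origin (TCP) lies midway between the tips of the shut fingers; the grasp point (between the pads) lies 19 mm behind it; z points along the fingers, y is the line along which they close (so a half turn about z gives the same grasp; the last joint's range is limited). The gripper opens to 85 mm and grips with 20 to 120 N. Pads are 22 mm wide; open, the fingers measure 114 mm over their backs; the gripper's body (76 mm by 85 mm) begins 54 mm behind the grasp point. The pads swing forward as they close: fully open they stand 13 mm farther back than shut.
Start: joints at [1.097, 0.333, 0.04, 1.465, -0.013, 1.343, -0.059], TCP at [0.238, -0.605, 0.231] pointing down, gripper open.
Joint ranges: [-2.58, 2.58], [-0.38, 2.09], [-1.3, 1.39], [0.25, 2.4], [-1.5, 4.64], [0.08, 2.09], [-2.65, 2.65]. Speed limits (rad/s): [2.22, 2.22, 2.79, 2.79, 3.14, 3.14, 3.14].

INTERFACE

Orientations are given as a unit quaternion [x, y, z, w].
In Python, from station import sense, read_camera, calibration, close_job, spot_in, outline_of, pinpoint gives the robot as it stands.
- The arm moves only by the shell command python3 -m crank 'ROWS'. ROWS is JSON, a list of rows, each an object with "hand": the closure, from 0 (fully open) to 1 (shut); "delta_pos": the shift along the world's x, y, z in mm, a list of three; "twist": the turn about the world's z in degrees. In form: [{"hand": hand, "delta_pos": [dx, dy, dz], "twist": twist}, ...]. A call has exactly 8 rows; each row shifts and turns the commanded pose from where the row before left it; what a row does not reach is not made up. A row lasts 1/8 s, in which the tool goes at most 62.5 mm and 10.7 degrees, less where a joint would pass 70% of its speed; a pose out of reach is approached as far as the arm can. A call with a gripper value outside its range is refused whole. The fingers move at their own pace and stop on an object; the grip force is fixed at half the most. Time passes only in rows, so rows that do not move let the fingers close, or fill a call up. It gives the time, the measured TCP pose, the force, the opening and the grip force at its end, in the units of the state.
- sense(): the state, without advancing time (a new reading comes with each control period).
- read_camera(name): name is "scene" or "top" or "wrist"; returns the picture (420x560x3 uint8, red, green, blue); there is no depth.
- calibration(name): a dict with "fx", "fy", "cx", "cy" (pixels), "R" (3x3) and "t" (3): a world point X has camera coordinates R X + t; the wrist camera has in their place "hand_eye" (4x4, takes a point from camera to tool coordinates, whose origin is the TCP and whose axes are the flange's). Camera axes: x right, y down, z forward; pixel columns grow to the right and rows downward; lengths in m; the calibration is good to about 2 mm. A picture is of the moment at which its call begins: read the wrist's pose just before it. calibration takes no time and is no camera call.
- close_job(): hands the job in; it is judged then, once.
Trained networks look in the newest picture that a camera, given by its name, has taken for a name from the list of things; names that differ only in an ending like _2 or _b are one class to them, and where a whole thing is asked for, a point or a joint stands for the part that bears it (a point fixed in the world has none). Each returns a list of dicts, best first, with "confidence" (0 to 1); they miss things now and then, are a little off and sometimes report something else, mostly with a low value. They report only what shows in the picture. A call takes as long as a camera call. They do not tell look-alikes from the thing itself.
- spot_in(camera, query): "uv" ([column, row] in pixels, amid what is visible of it).
- outline_of(camera, query): "region" (420x560 bool, what is visible of it) and "uv" ([column, row] in pixels, amid what is visible of it).
- pinpoint(camera, query): "uv" ([column, row] in pixels: a listed point, or the origin of a listed thing).
The state is a dict: "t": time; "qpos": joint angles; "qvel": joint speeds; "joint_efforts": joint torques, N m; "tcp_pos": TCP position; "tool_rot": TCP orientation; "contact_force": force on the tool from outside, world axes, zero at the start; "moment": the same for the moment, N m; "width": finger opening in m; "gripper_force": force on a finger pad.
Only numpy, scipy, OpenCV 4.12 (cv2) and the standard library are available. Lean on these libraries where they do the work, as an engineer would, in place of code of your own. Each camera call takes 0.05 s, during which the arm holds its last target. There are 200 camera calls.

TASK

Take the loose pan stop out of its holder and fit it to the slotted rail about midway between the two stops already there: put its T-head down through the slot, press it fully down against the sprung plate, turn it a quarter turn so that the head catches under the lips as on the other two, and let go so that it stands upright and locked. Be gentle with the rail (about 12 N presses it down, never 20 N), feel for the slot because the rail sits a little off the middle of its base plate, and leave everything else where it is.

Things in the scene. Friction and masses are not known exactly. Their poses are not given: they have to be found in the camera images.
- stop_mid (a point): Loose pan stop, 64 mm tall, 110 g, upright in its holder; this point: on its axis, half-way up. z up. From below: steel T-head 30 (x) x 12 (y) x 8 mm thick; round stem 11 mm across; flat aluminium wing 36 (x) x 12 (y) x 28 mm high, centre 18 mm above this point: grasp it across its 12 mm. Wing and head are parallel. Same either way round; either turning direction locks it.
- holder: Grey plastic block 84 (x) x 64 (y) x 20 mm, origin at the centre of its underside, fixed. In its middle is a pocket 37 (x) x 19 (y) x 12 mm deep in which the head of the loose stop stands. It is to the left or to the right of the robot's centre line.
- rail_base: Fixed steel base plate of the rail, 110 (x, across) x 320 (y, along the slot) x 10 mm; origin: centre of its underside, z up. On it a steel channel 52 mm wide, 300 mm long on rubber feet, with a slot along its top. The slot is parallel to y but lies 4 to 12 mm to one side (+x or -x) of this origin: not measured, find it by feel or sight. It does not shift sideways when pushed.
- lip_level (a point): Point on the base plate's z axis, 54 mm above its origin: level of the top of the channel's two lips when unloaded. Lips 4 mm thick, slot between them 14.5 mm wide, closed at both ends. The feet give: above about 2 N of downward load the channel sinks 1 mm per 2.5 N, at most 10 mm, and comes back. The new stop belongs within 40 mm of this middle along y.
- plate_level (a point): Point on the same axis, 5.5 mm below the lip tops: level of the sprung plate inside the channel. It can be pushed down 9.5 mm; gives from 3 N, fully down at 9 N (damped, so go slowly). Then the 8 mm head is 3 mm clear below the lips and can turn (channel 46 mm wide inside). Let go after the turn, the plate clamps the head up under the lips; let go unturned, it is pushed back up.
- left_stop (a point): One of two like stops already locked in the rail, 115 mm to each side (+y and -y) of its middle, their wings crosswise and 24 to 52 mm over the lips. This point is 115 mm along +y from the middle, at lip level.
- cup: Steel cup, 72 mm wide, 75 mm high, origin at the centre of its underside; leave alone. It stands on the other side of the centre line from the holder.
- shaker: Glass salt shaker, 38 mm wide, 80 mm high, origin at the centre of its underside; leave alone.
- meal_box: White lidded meal box 150 x 150 x 66 mm, origin at the centre of its underside; leave alone.
- lunch_box: Another white lidded meal box, same size; leave alone.
- sauce: Closed glass jar, 60 mm wide, 120 mm high, origin at the centre of its underside; leave alone.
- spoon: Serving spoon 240 mm long lying flat; leave alone.
Things that resemble listed ones, but are neither listed nor needed, are in the scene too. There is more than one size of the part that bears stop_mid; the job needs the smallest.

How it is judged:
On the way:
1. the T-head has been pressed down through the slot, lengthwise to it (z of stop_mid in the frame of rail_base below 0.0745 m and angle between the x axis of stop_mid and the y axis of rail_base, either way round below 0.35 rad and x of stop_mid in the frame of rail_base between -0.02 and 0.02 m and y of stop_mid in the frame of rail_base between -0.05 and 0.05 m), for 0.1 s.
At the end, for the whole second after the job is handed in: The loose stop is let go and stands upright (0.15 rad) in the rail, head under the lips (mid point 71 to 75.5 mm above the base plate's underside) and square across the slot (0.3 rad), within 40 mm of the rail's middle along the slot and 20 mm of the base's centre line; nothing else moved (z of stop_mid in the frame of rail_base between 0.071 and 0.0755 m and angle between the x axis of stop_mid and the x axis of rail_base, either way round below 0.3 rad and angle between stop_mid's own z axis and vertical below 0.15 rad and x of stop_mid in the frame of rail_base between -0.02 and 0.02 m and y of stop_mid in the frame of rail_base between -0.04 and 0.04 m); the robot touches nothing.
It fails at once if the rail is loaded with more than 20 N (contact force between anything else and rail_base above 20 N).
It fails at once if a bystander is disturbed (moved more than 30 mm) (distance of any of cup, shaker, meal_box, lunch_box, sauce, spoon from where it was at the start of the episode above 0.03 m).
It also fails if it takes over 62 s, if anything falls off the work surface, if the arm or the gripper's body presses on something with over 40 N, if the wrist force passes 120 N, or if a joint passes its speed limit or range.

## Working session

There is one attempt and no reset: what is moved stays moved. The work goes in short steps, Python scripts to look and compute and a shell command to move; the robot and the scene stay as the last step left them, time stands still between calls to the robot, and variables do not carry over. Pictures are saved under pics/ and viewed, at most 10 in all, crops included, and the job is handed in when it is done.

```bash
mkdir -p pics; ls
cat > h.py <<'E'
import numpy as np, cv2
from station import *
from scipy.spatial.transform import Rotation as Ro
def cam(n):
    c=calibration(n)
    K=np.array([[c['fx'],0,c['cx']],[0,c['fy'],c['cy']],[0,0,1]])
    if 'R' in c: R=np.array(c['R']);t=np.array(c['t'])
    else:
        s=sense();H=np.array(c['hand_eye']);T=np.eye(4);T[:3,:3]=Ro.from_quat(s['tool_rot']).as_matrix();T[:3,3]=s['tcp_pos']
        M=np.linalg.inv(T@H);R=M[:3,:3];t=M[:3,3]
    return K,R,t
def ray(C,uv,z):
    K,R,t=C;d=R.T@np.linalg.inv(K)@np.array([uv[0],uv[1],1.]);o=-R.T@t
    return o+d*(z-o[2])/d[2]
def proj(C,X):
    K,R,t=C;p=K@(R@np.array(X)+t);return p[:2]/p[2]
def save(n,im): cv2.imwrite(f'pics/{n}.png',im[:,:,::-1])
E
python3 - <<'E'
from h import *
np.set_printoptions(precision=3,suppress=True)
zs=dict(stop_mid=.04,holder=0,rail_base=0,lip_level=.054,left_stop=.054,cup=0)
for c in('scene','top'):
    C=cam(c);save(c,read_camera(c));print(c,-C[1].T@C[2])
    for q in zs:
        for d in pinpoint(c,q)[:4]: print(q,np.round(d['uv']),round(d['confidence'],2),ray(C,d['uv'],zs[q]))
print(sense())
E
```

```text
pics
scene [1.002 0.455 0.921]
stop_mid [196. 178.] 0.76 [ 0.576 -0.252  0.04 ]
stop_mid [272. 168.] 0.66 [ 0.405 -0.117  0.04 ]
stop_mid [229. 158.] 0.63 [ 0.458 -0.24   0.04 ]
holder [232. 164.] 0.64 [ 0.445 -0.246  0.   ]
rail_base [246. 243.] 0.77 [ 0.62  -0.011  0.   ]
lip_level [250. 244.] 0.7 [0.639 0.026 0.054]
lip_level [244. 234.] 0.66 [ 0.627 -0.007  0.054]
left_stop [271. 266.] 0.71 [0.649 0.107 0.054]
cup [373. 258.] 0.56 [0.434 0.264 0.   ]
top [0.366 0.025 1.605]
stop_mid [362. 190.] 0.5 [ 0.573 -0.253  0.04 ]
stop_mid [316. 244.] 0.49 [ 0.41  -0.119  0.04 ]
stop_mid [360. 227.] 0.39 [ 0.463 -0.245  0.04 ]
holder [355. 231.] 0.97 [ 0.454 -0.239  0.   ]
holder [422. 182.] 0.46 [ 0.607 -0.443  0.   ]
rail_base [281. 174.] 0.61 [ 0.623 -0.012  0.   ]
lip_level [279. 173.] 0.97 [ 0.618 -0.006  0.054]
left_stop [242. 164.] 0.78 [0.644 0.104 0.054]
cup [188. 234.] 0.58 [0.437 0.264 0.   ]
{'t': 0.7, 'qpos': array([ 1.097,  0.333,  0.04 ,  1.465, -0.013,  1.343, -0.059]), 'qvel': array([ 0.001, -0.001, -0.   ,  0.001, -0.001,  0.002,  0.001]), 'joint_efforts': array([  0.   , -65.814,   1.363, -40.576,   0.017,   0.003,  -0.   ]), 'tcp_pos': array([ 0.238, -0.605,  0.231]), 'tool_rot': array([0.982, 0.186, 0.   , 0.   ]), 'contact_force': array([ 0.229, -0.537, -0.552]), 'moment': array([0.008, 0.043, 0.01 ]), 'gripper_force': 0.0, 'width': 0.08529779522510371}
```

Run:
```python
import cv2
a=cv2.imread('pics/scene.png')[110:320,120:440];cv2.imwrite('pics/s2.png',cv2.resize(a,(800,525),interpolation=2))
a=cv2.imread('pics/top.png')[110:290,170:450];cv2.imwrite('pics/t2.png',cv2.resize(a,(800,514),interpolation=2))
```

```text
(no output)
```

View pics/s2.png

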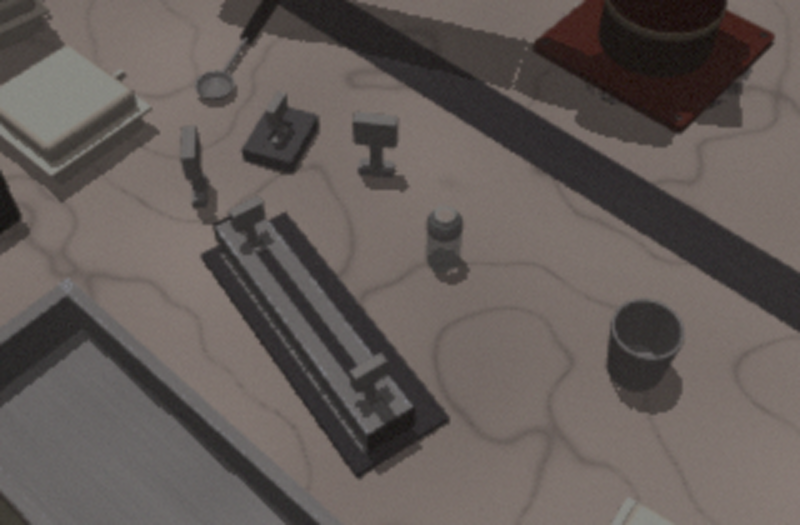

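View pics/t2.png

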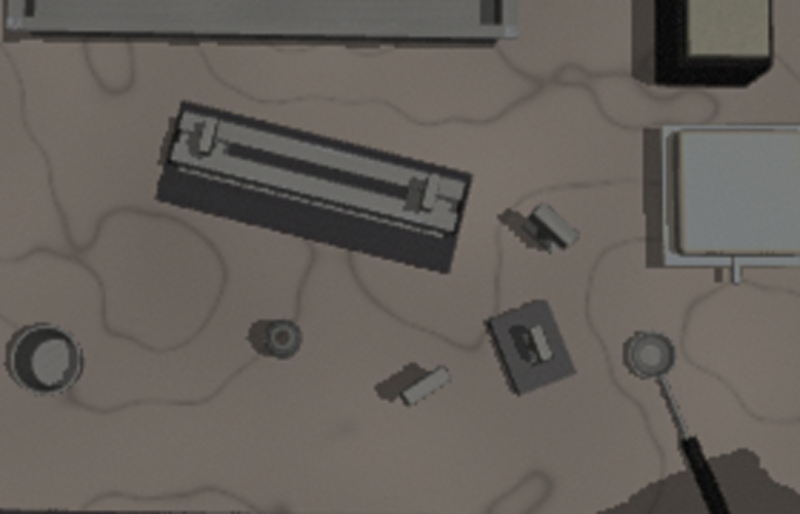

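Top view: three look-alikes of the stop. They are the one in the grey block (full-image ~(358,229)), a free-standing one at (362,190) and a free-standing one at (316,244). Only the first stands in the holder, so that is my choice. The rail's left end is tilted about 13° towards +x, and the channel is offset to +x. I'll check the choice from the wrist camera.

```bash
python3 -m crank '[{"hand":0,"delta_pos":[29,46,0],"twist":0},{"hand":0,"delta_pos":[29,46,0],"twist":0},{"hand":0,"delta_pos":[29,46,0],"twist":0},{"hand":0,"delta_pos":[29,46,0],"twist":0},{"hand":0,"delta_pos":[29,46,0],"twist":0},{"hand":0,"delta_pos":[29,46,0],"twist":0},{"hand":0,"delta_pos":[29,46,0],"twist":0},{"hand":0,"delta_pos":[14,43,0],"twist":0}]'
cat > look.py <<'E'
from h import *
import sys
np.set_printoptions(precision=4,suppress=True)
C=cam('wrist');im=read_camera('wrist');save(sys.argv[1],im);s=sense();print(s['t'],s['tcp_pos'],s['tool_rot'],s['contact_force'],s['width'])
for q,z in(('stop_mid',.04),('holder',0)):
    for d in pinpoint('wrist',q)[:4]: print('pin',q,np.round(d['uv']),round(d['confidence'],2),ray(C,d['uv'],z))
for q,z in(('stop_mid',.072),('holder',0.02)):
    for d in outline_of('wrist',q)[:3]:
        cs,_=cv2.findContours(d['region'].astype(np.uint8),0,1);c=max(cs,key=cv2.contourArea)[:,0,:]
        P=np.array([ray(C,u,z)[:2] for u in c])*1000
        r=cv2.minAreaRect(P.astype(np.float32));b=cv2.boxPoints(r);e=max((b[1]-b[0],b[2]-b[1]),key=np.linalg.norm)
        print('out',q,round(d['confidence'],2),np.round(d['uv']),'ctr',r[0],'size',r[1],'longaxis deg',np.degrees(np.arctan2(e[1],e[0])))
E
python3 look.py w1
```

```text
t: 1.7
tcp_pos: [0.4562, -0.2377, 0.2315]
tool_rot: [0.982, 0.187, 0.0, 0.0]
contact_force: [-0.4, 0.1, -0.4]
width: 0.0854
gripper_force: 0.0
1.75 [ 0.4581 -0.2314  0.2317] [ 0.9818  0.1901  0.0009 -0.001 ] [ 2.1783  6.2534 -0.6006] 0.08531278410686582
pin stop_mid [326.  95.] 0.88 [ 0.5735 -0.2478  0.04  ]
pin stop_mid [163. 194.] 0.86 [ 0.4051 -0.1149  0.04  ]
pin stop_mid [273. 195.] 0.83 [ 0.4516 -0.2357  0.04  ]
pin holder [272. 188.] 0.75 [ 0.4505 -0.2348  0.    ]
out stop_mid 0.96 [273. 197.] ctr (457.3055114746094, -234.135986328125) size (44.05680465698242, 12.900005340576172) longaxis deg 18.984741
out stop_mid 0.87 [157. 196.] ctr (412.6950378417969, -121.28044891357422) size (27.247928619384766, 77.89339447021484) longaxis deg -54.304882
out stop_mid 0.15 [208.  27.] ctr (589.5138549804688, -98.65546417236328) size (148.0851593017578, 91.33177947998047) longaxis deg 76.90683
out holder 0.88 [282. 188.] ctr (453.1093444824219, -235.31228637695312) size (86.05218505859375, 63.996864318847656) longaxis deg 22.340677
```

View pics/w1.png

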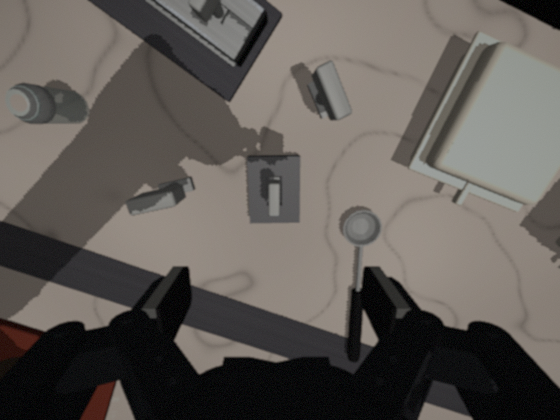

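Wrist view: the holder is at (273,188) with the stop's wing in the middle, along image columns. The two larger stops are free-standing at (160,195) and (330,92). The holder one is confirmed at about (0.452, -0.236), wing yaw about 22°.

```bash
python3 -m crank '[{"hand":0,"delta_pos":[-3,4,-30],"twist":0},{"hand":0,"delta_pos":[0,0,-40],"twist":0},{"hand":0,"delta_pos":[0,0,-40],"twist":0},{"hand":0,"delta_pos":[0,0,0],"twist":0},{"hand":0,"delta_pos":[0,0,0],"twist":0},{"hand":0,"delta_pos":[0,0,0],"twist":0},{"hand":0,"delta_pos":[0,0,0],"twist":0},{"hand":0,"delta_pos":[0,0,0],"twist":0}]'
python3 look.py w2
```

```text
t: 2.95
tcp_pos: [0.4522, -0.236, 0.1219]
tool_rot: [0.982, 0.186, 0.0, 0.0]
contact_force: [0.2, -0.1, -0.3]
width: 0.0853
gripper_force: 0.0
3.0 [ 0.4521 -0.2359  0.1217] [0.9825 0.1863 0.0002 0.0002] [-0.6345 -0.5012 -0.869 ] 0.08537202404308927
pin stop_mid [356.  74.] 0.96 [ 0.5742 -0.2479  0.04  ]
pin stop_mid [278. 221.] 0.68 [ 0.4531 -0.2374  0.04  ]
pin stop_mid [116. 222.] 0.61 [ 0.4042 -0.1146  0.04  ]
pin holder [280. 208.] 0.93 [ 0.4538 -0.2386  0.    ]
out stop_mid 0.89 [365.  70.] ctr (569.85107421875, -244.59780883789062) size (55.5429573059082, 39.07450485229492) longaxis deg 48.752754
out stop_mid 0.84 [106. 229.] ctr (412.6339416503906, -123.83264923095703) size (27.890045166015625, 96.28801727294922) longaxis deg -43.8519
out holder 0.82 [268. 203.] ctr (453.38140869140625, -235.3083038330078) size (86.36558532714844, 64.0016098022461) longaxis deg 22.308462
```

View pics/w2.png

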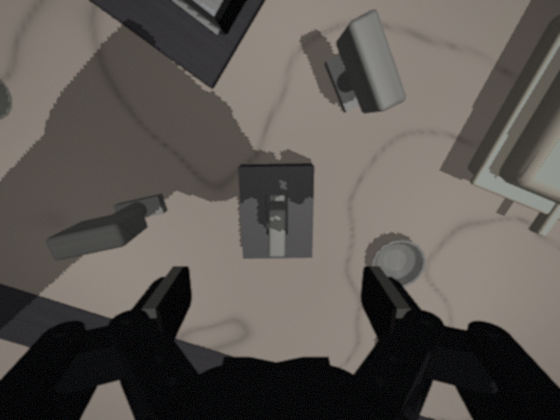

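The smallest stop is centred between the fingers, with its wing vertical at (278,225). Descending and gripping.

```bash
python3 -m crank '[{"hand":0,"delta_pos":[1,-1,-20],"twist":1},{"hand":0,"delta_pos":[0,0,-30],"twist":0},{"hand":0,"delta_pos":[0,0,-30],"twist":0},{"hand":0,"delta_pos":[0,0,0],"twist":0},{"hand":0.5,"delta_pos":[0,0,0],"twist":0},{"hand":1,"delta_pos":[0,0,0],"twist":0},{"hand":1,"delta_pos":[0,0,0],"twist":0},{"hand":1,"delta_pos":[0,0,0],"twist":0}]'
python3 -m crank '[{"hand":1,"delta_pos":[0,0,0],"twist":0},{"hand":1,"delta_pos":[0,0,0],"twist":0},{"hand":1,"delta_pos":[0,0,0],"twist":0},{"hand":1,"delta_pos":[0,0,0],"twist":0},{"hand":1,"delta_pos":[0,0,10],"twist":0},{"hand":1,"delta_pos":[0,0,10],"twist":0},{"hand":1,"delta_pos":[0,0,0],"twist":0},{"hand":1,"delta_pos":[0,0,0],"twist":0}]'
```

```text
t: 4.2
tcp_pos: [0.4532, -0.237, 0.0418]
tool_rot: [0.981, 0.195, 0.0, 0.0]
contact_force: [0.8, 1.0, 0.8]
width: 0.0124
gripper_force: 1.0
t: 5.2
tcp_pos: [0.4528, -0.2368, 0.0613]
tool_rot: [0.981, 0.195, -0.0, -0.0]
contact_force: [0.1, 1.0, -2.1]
width: 0.0115
gripper_force: 58.5
```

```bash
python3 -m crank '[{"hand":1,"delta_pos":[0,0,60],"twist":0},{"hand":1,"delta_pos":[0,0,60],"twist":0},{"hand":1,"delta_pos":[28,38,10],"twist":9},{"hand":1,"delta_pos":[28,38,10],"twist":9},{"hand":1,"delta_pos":[28,38,10],"twist":9},{"hand":1,"delta_pos":[28,38,10],"twist":9},{"hand":1,"delta_pos":[28,38,10],"twist":9},{"hand":1,"delta_pos":[27,38,10],"twist":9}]'
python3 -m crank '[{"hand":1,"delta_pos":[0,0,0],"twist":0},{"hand":1,"delta_pos":[0,0,0],"twist":0},{"hand":1,"delta_pos":[0,0,0],"twist":0},{"hand":1,"delta_pos":[0,0,0],"twist":0},{"hand":1,"delta_pos":[0,0,0],"twist":0},{"hand":1,"delta_pos":[0,0,0],"twist":0},{"hand":1,"delta_pos":[0,0,0],"twist":0},{"hand":1,"delta_pos":[0,0,0],"twist":0}]'
cat > look2.py <<'E'
from h import *
import sys
np.set_printoptions(precision=4,suppress=True)
C=cam('wrist');im=read_camera('wrist');save(sys.argv[1],im);s=sense();print(s['t'],s['tcp_pos'],s['tool_rot'],s['contact_force'],s['width'])
for q,z in(('lip_level',.054),('left_stop',.054),('rail_base',0),('stop_mid',.073)):
    for d in pinpoint('wrist',q)[:4]: print('pin',q,np.round(d['uv']),round(d['confidence'],2),ray(C,d['uv'],z))
E
python3 look2.py w3
```

```text
t: 6.2
tcp_pos: [0.6205, -0.0077, 0.2411]
tool_rot: [0.784, 0.621, -0.0, -0.0]
contact_force: [-0.1, -0.9, -0.6]
width: 0.0112
gripper_force: 58.9
t: 7.2
tcp_pos: [0.6199, -0.0088, 0.2413]
tool_rot: [0.785, 0.619, -0.0, -0.0]
contact_force: [-0.4, 0.4, -1.3]
width: 0.0113
gripper_force: 58.9
7.25 [ 0.62   -0.0088  0.2413] [ 0.7855  0.6189  0.     -0.    ] [ 0.4419  0.0859 -1.3998] 0.011168934736916426
pin lip_level [275. 190.] 0.8 [ 0.6192 -0.0058  0.054 ]
pin lip_level [274. 189.] 0.23 [ 0.6196 -0.0036  0.054 ]
pin left_stop [274.  81.] 0.69 [0.6461 0.107  0.054 ]
pin rail_base [278. 181.] 0.97 [ 0.6242 -0.0063  0.    ]
pin stop_mid [280. 355.] 0.97 [ 0.5754 -0.2185  0.073 ]
pin stop_mid [276. 267.] 0.59 [ 0.5994 -0.0922  0.073 ]
pin stop_mid [139. 306.] 0.56 [ 0.4231 -0.104   0.073 ]
```

View pics/w3.png

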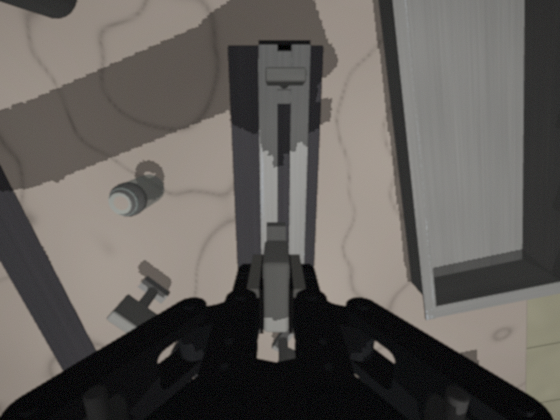

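Wrist view: rail along image columns, slot at col ~284 (rows 100–240), far stop at (286,75), held stop head at (277,232). Fitting the slot line and the rail yaw from edges.

```bash
cat > slot.py <<'E'
from h import *
import sys
C=cam('wrist');g=cv2.imread(f'pics/{sys.argv[1]}.png')[:,:,1].astype(float)
for r in range(100,232,12):
    print(r,g[r-2:r+3,226:326:2].mean(0).astype(int))
E
python3 slot.py w3
python3 - <<'E'
from h import *
C=cam('wrist');s=sense()
print([proj(C,[.62,-.009,z]).round(1) for z in(.054,.24,.21)])
E
```

```text
100 [86 83 50 36 36 36 36 37 37 37 37 36 36 34 35 34 64 95 97 96 96 97 99 99
 97 97 97 97 97 98 99 97 96 98 98 97 97 98 99 99 98 81 39 36 37 52 56 63
 98 96]
112 [134 134  77  35  36  36  36  37  38  36  37  36  35  35  37  35  60  95
  97  97  97  98  99  99  99  93  48  37  37  38  40  38  65  98 100  98
  99 100 100  99 100  75  36  36  37  35  34  58  91  92]
124 [144 145 122  56  43  40  36  36  37  36  36  36  35  35  36  34  55  96
  98  98  98  99  99  99  99  94  46  37  37  38  39  39  72  99 100  99
 100 100  99 100  99  66  34  35  36  36  37  97 124 142]
136 [145 146 140  79  61  62  62  62  63  62  62  62  62  60  60  60  78 106
  97  97  97  98  98  98  98  93  46  36  37  37  38  37  77 100  98  98
  99  98  99  99  96  71  62  63  61  62  67 133 150 150]
148 [146 146 144  95  61  62  61  62  62  63  62  62  61  62  61  61  73 137
 120  98 101  99  96  98  97  91  46  35  38  38  37  38  81  98  97 134
 155 152 153 151 139  76  62  63  62  61  85 145 151 151]
160 [148 147 148 115  62  63  61  62  61  63  62  63  61  61  61  60  70 141
 161 153 152 153 153 139 100  90 
[... 507 characters left out ...]
2 152]
196 [133 136 141 144 105  61  62  61  62  62  61  62  61  62  62  61  62 121
 159 154 150 151 150 149 151 143  78  61  62  64  63  74 135 151 151 150
 149 148 149 144  97  59  63  62  60  88 148 151 152 152]
208 [144 145 145 146 118  63  63  62  62  62  61  61  61  62  63  61  61 110
 155 152 149 148 149 147 149 139  76  62  60  64  63  81 138 149 150 148
 149 145 147 139  79  60  61  61  60 103 151 153 152 153]
220 [131 129 128 129 121  69  62  61  63  62  60  62  62  61  62  62  59  99
 149 150 144 135 136 134 136 127  71  60  60  60  62  79 136 149 149 146
 148 145 146 134  72  61  60  60  62 130 154 154 153 154]
[array([275.9, 193. ]), array([276.2, 269.5]), array([276.1, 247.4])]
```

Run:
```python
from h import *
C=cam('wrist');g=cv2.imread('pics/w3.png')[:,:,1].astype(float)
def edge(r,a,b,z):
    p=g[r-1:r+2].mean(0)[a:b];d=np.abs(np.diff(p));i=d.argmax();w=d[max(i-2,0):i+3]
    c=a+max(i-2,0)+(w*np.arange(len(w))).sum()/w.sum()+.5
    return ray(C,(c,r),z)[:2]*1000
rows=list(range(108,134,3))+list(range(170,226,3))
R={}
for n,a,b,z in(('baseL',226,242,.01),('chL',254,264,.054),('sL',272,284,.054),('sR',284,296,.054),('chR',300,312,.054),('baseR',312,326,.01)):
    P=np.array([edge(r,a,b,z) for r in rows])
    k=np.polyfit(P[:,1],P[:,0],1);res=P[:,0]-np.polyval(k,P[:,1]);m=abs(res)<1.5;k=np.polyfit(P[m,1],P[m,0],1)
    R[n]=k;print(n,'deg',np.degrees(np.arctan(k[0])).round(2),'x at y=-9',np.polyval(k,-9).round(2),'n',m.sum(),res.std().round(2))
```

```text
baseL deg 13.48 x at y=-9 563.08 n 28 0.21
chL deg 13.48 x at y=-9 600.64 n 28 0.13
sL deg 13.47 x at y=-9 621.47 n 27 0.86
sR deg 13.48 x at y=-9 635.67 n 28 0.1
chR deg 13.52 x at y=-9 655.65 n 28 0.13
baseR deg 13.57 x at y=-9 675.12 n 28 0.12
```

Slot is parallel to the base edges at 13.5°, offset about 9 mm to +x (within 4–12). The target is (0.6286, -0.008), with the tool already aligned. I'll go down to ~17 mm clearance and compare the head with the slot.

```bash
python3 -m crank '[{"hand":1,"delta_pos":[8.7,0.8,-36],"twist":0},{"hand":1,"delta_pos":[0,0,-40],"twist":0},{"hand":1,"delta_pos":[0,0,-40],"twist":0},{"hand":1,"delta_pos":[0,0,-20],"twist":0},{"hand":1,"delta_pos":[0,0,0],"twist":0},{"hand":1,"delta_pos":[0,0,0],"twist":0},{"hand":1,"delta_pos":[0,0,0],"twist":0},{"hand":1,"delta_pos":[0,0,0],"twist":0}]'
python3 - <<'E'
from h import *
C=cam('wrist');im=read_camera('wrist');save('w4',im)
cv2.imwrite('pics/w4c.png',cv2.resize(im[60:300,180:380,::-1],(500,600),interpolation=2))
s=sense();print(s['tcp_pos'],s['contact_force'])
E
```

```text
t: 8.45
tcp_pos: [0.6292, -0.0081, 0.1064]
tool_rot: [0.786, 0.619, 0.001, 0.001]
contact_force: [-1.4, -0.7, -1.0]
width: 0.0113
gripper_force: 59.0
[ 0.62901777 -0.00805414  0.10606724] [ 0.95406238 -0.46641962 -0.99008268]
```

View pics/w4c.png

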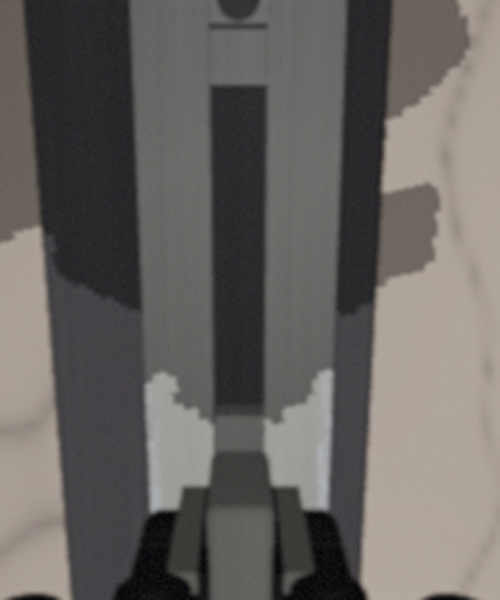

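Close view: the head (crop cols 215–264, row ~430) lines up with the slot (cols 213–265). Entering slowly and checking the force.

```bash
python3 -m crank '[{"hand":1,"delta_pos":[0,0,-8],"twist":0},{"hand":1,"delta_pos":[0,0,-5],"twist":0},{"hand":1,"delta_pos":[0,0,-3],"twist":0},{"hand":1,"delta_pos":[0,0,-2],"twist":0},{"hand":1,"delta_pos":[0,0,-2],"twist":0},{"hand":1,"delta_pos":[0,0,-1],"twist":0},{"hand":1,"delta_pos":[0,0,0],"twist":0},{"hand":1,"delta_pos":[0,0,0],"twist":0}]'
python3 -c "
from station import *;s=sense();print(s['tcp_pos'],s['contact_force'],s['moment'])"
```

```text
t: 9.5
tcp_pos: [0.6287, -0.008, 0.0845]
tool_rot: [0.785, 0.619, 0.0, 0.0]
contact_force: [0.5, -0.7, -1.3]
width: 0.0109
gripper_force: 59.0
[ 0.62874514 -0.00804246  0.08445695] [ 0.48190339 -0.7256694  -1.2518815 ] [ 0.04658618 -0.02691935 -0.03477744]
```

No load at 3 mm below lip level, so it is in the slot. Pressing down slowly.

```bash
python3 -m crank '[{"hand":1,"delta_pos":[0,0,-1],"twist":0},{"hand":1,"delta_pos":[0,0,-1],"twist":0},{"hand":1,"delta_pos":[0,0,-1],"twist":0},{"hand":1,"delta_pos":[0,0,-1],"twist":0},{"hand":1,"delta_pos":[0,0,-1],"twist":0},{"hand":1,"delta_pos":[0,0,-1],"twist":0},{"hand":1,"delta_pos":[0,0,0],"twist":0},{"hand":1,"delta_pos":[0,0,0],"twist":0}]'
python3 -c "
from station import *;s=sense();print(s['tcp_pos'],s['contact_force'],s['moment'])"
```

```text
t: 10.5
tcp_pos: [0.6287, -0.0081, 0.0784]
tool_rot: [0.785, 0.619, 0.0, 0.0]
contact_force: [-1.1, -0.5, 2.6]
width: 0.0111
gripper_force: 59.6
[ 0.62872444 -0.00806855  0.07838407] [-1.06837843 -0.4633862   2.59585272] [-0.06120956  0.31230004 -0.01568116]
```

```bash
python3 -m crank '[{"hand":1,"delta_pos":[0,0,-1],"twist":0},{"hand":1,"delta_pos":[0,0,-1],"twist":0},{"hand":1,"delta_pos":[0,0,-1],"twist":0},{"hand":1,"delta_pos":[0,0,-1],"twist":0},{"hand":1,"delta_pos":[0,0,-1],"twist":0},{"hand":1,"delta_pos":[0,0,-1],"twist":0},{"hand":1,"delta_pos":[0,0,0],"twist":0},{"hand":1,"delta_pos":[0,0,0],"twist":0}]'
python3 -c "
from station import *;s=sense();print(s['tcp_pos'],s['contact_force'],s['moment'])"
```

```text
t: 11.5
tcp_pos: [0.6287, -0.0081, 0.0725]
tool_rot: [0.785, 0.619, 0.0, 0.0]
contact_force: [-2.6, -0.9, 6.8]
width: 0.0112
gripper_force: 60.0
[ 0.62869906 -0.00806797  0.07248609] [-2.58814659 -0.87014604  6.75292686] [-0.08153784  0.50885319  0.0407391 ]
```

```bash
python3 -m crank '[{"hand":1,"delta_pos":[-0.4,0.1,-0.5],"twist":0},{"hand":1,"delta_pos":[0,0,-0.5],"twist":0},{"hand":1,"delta_pos":[0,0,-0.5],"twist":0},{"hand":1,"delta_pos":[0,0,-0.5],"twist":0},{"hand":1,"delta_pos":[0,0,-0.5],"twist":0},{"hand":1,"delta_pos":[0,0,-0.3],"twist":0},{"hand":1,"delta_pos":[0,0,0],"twist":0},{"hand":1,"delta_pos":[0,0,0],"twist":0}]'
python3 -c "
from station import *;s=sense();print(s['tcp_pos'],s['contact_force'],s['moment'])"
```

```text
t: 12.5
tcp_pos: [0.6287, -0.0081, 0.07]
tool_rot: [0.786, 0.619, 0.0, 0.0]
contact_force: [-1.2, -0.4, 8.5]
width: 0.011
gripper_force: 60.2
[ 0.62867869 -0.00806089  0.07003189] [-1.18104981 -0.40432724  8.53122601] [-0.09651457  0.39337726 -0.00763293]
```

```bash
python3 -m crank '[{"hand":1,"delta_pos":[0,0,-0.4],"twist":0},{"hand":1,"delta_pos":[0,0,-0.4],"twist":0},{"hand":1,"delta_pos":[0,0,-0.3],"twist":0},{"hand":1,"delta_pos":[0,0,0],"twist":0},{"hand":1,"delta_pos":[0,0,0],"twist":0},{"hand":1,"delta_pos":[0,0,0],"twist":0},{"hand":1,"delta_pos":[0,0,0],"twist":0},{"hand":1,"delta_pos":[0,0,0],"twist":0}]'
python3 -c "
from station import *;s=sense();print(s['tcp_pos'],s['contact_force'],s['moment'],s['qpos'])"
```

```text
t: 13.5
tcp_pos: [0.6287, -0.008, 0.0692]
tool_rot: [0.785, 0.619, 0.0, 0.0]
contact_force: [-2.7, -0.7, 9.1]
width: 0.0107
gripper_force: 60.5
[ 0.62870858 -0.0080381   0.06917846] [-2.73475193 -0.7055407   9.0533999 ] [-0.14423771  0.71148031  0.02557113] [ 0.32563727  0.46737755 -0.48952686  1.674405    0.24567873  1.0602127
 -0.47623415]
```

```bash
python3 -m crank '[{"hand":1,"delta_pos":[-0.3,0.1,-0.4],"twist":0},{"hand":1,"delta_pos":[0,0,-0.4],"twist":0},{"hand":1,"delta_pos":[0,0,0],"twist":0},{"hand":1,"delta_pos":[0,0,0],"twist":-4},{"hand":1,"delta_pos":[0,0,0],"twist":-5},{"hand":1,"delta_pos":[0,0,0],"twist":-5},{"hand":1,"delta_pos":[0,0,0],"twist":-6},{"hand":1,"delta_pos":[0,0,0],"twist":0}]'
python3 -c "
from station import *;s=sense();print(s['tcp_pos'],s['contact_force'],s['moment'],s['qpos'])"
```

```text
t: 14.5
tcp_pos: [0.6293, -0.0077, 0.0689]
tool_rot: [0.881, 0.472, 0.001, 0.001]
contact_force: [0.2, 0.4, 9.8]
width: 0.0114
gripper_force: 60.7
[ 0.62930307 -0.00767352  0.06893871] [0.2005429  0.42324939 9.80593942] [-0.03879519  0.12948153 -0.01404948] [ 0.27461242  0.45561043 -0.42323833  1.6776976   0.21026558  1.05029948
 -0.80164129]
```

Turning freely (no torque); continuing the remaining 70°.

```bash
python3 -m crank '[{"hand":1,"delta_pos":[0,0,0],"twist":-6},{"hand":1,"delta_pos":[0,0,0],"twist":-6},{"hand":1,"delta_pos":[0,0,0],"twist":-6},{"hand":1,"delta_pos":[0,0,0],"twist":-6},{"hand":1,"delta_pos":[0,0,0],"twist":-6},{"hand":1,"delta_pos":[0,0,0],"twist":-6},{"hand":1,"delta_pos":[0,0,0],"twist":-4},{"hand":1,"delta_pos":[0,0,0],"twist":0}]'
python3 -c "
from station import *;s=sense();print(s['tcp_pos'],s['contact_force'],s['moment'])"
```

```text
t: 15.5
tcp_pos: [0.6294, -0.0076, 0.069]
tool_rot: [0.99, 0.143, 0.002, 0.0]
contact_force: [0.2, -0.1, 9.8]
width: 0.0109
gripper_force: 60.7
[ 0.62944453 -0.00760633  0.06898394] [ 0.18418788 -0.14065967  9.76809567] [ 0.06185929  0.07078863 -0.03669659]
```

```bash
python3 -m crank '[{"hand":1,"delta_pos":[0,0,0],"twist":-6},{"hand":1,"delta_pos":[0,0,0],"twist":-6},{"hand":1,"delta_pos":[0,0,0],"twist":-6},{"hand":1,"delta_pos":[0,0,0],"twist":-6},{"hand":1,"delta_pos":[0,0,0],"twist":-6},{"hand":1,"delta_pos":[0,0,0],"twist":0},{"hand":1,"delta_pos":[0,0,0],"twist":0},{"hand":1,"delta_pos":[0,0,0],"twist":0}]'
python3 -c "
from station import *;s=sense();print(s['tcp_pos'],s['contact_force'],s['moment'])"
```

```text
t: 16.5
tcp_pos: [0.6295, -0.0077, 0.069]
tool_rot: [0.993, -0.118, 0.002, -0.0]
contact_force: [-0.8, -0.0, 10.4]
width: 0.0115
gripper_force: 60.7
[ 0.62948376 -0.00770312  0.06900332] [-7.75476441e-01 -6.88809780e-03  1.03809161e+01] [ 0.03528627  0.05079072 -0.05943579]
```

Wing now square across the slot. Easing up so the plate clamps the head.

```bash
python3 -m crank '[{"hand":1,"delta_pos":[0,0,1],"twist":0},{"hand":1,"delta_pos":[0,0,1],"twist":0},{"hand":1,"delta_pos":[0,0,1],"twist":0},{"hand":1,"delta_pos":[0,0,1],"twist":0},{"hand":1,"delta_pos":[0,0,1],"twist":0},{"hand":1,"delta_pos":[0,0,1],"twist":0},{"hand":1,"delta_pos":[0,0,0],"twist":0},{"hand":1,"delta_pos":[0,0,0],"twist":0}]'
python3 -c "
from station import *;s=sense();print(s['tcp_pos'],s['contact_force'],s['moment'])"
```

```text
t: 17.5
tcp_pos: [0.6287, -0.0077, 0.074]
tool_rot: [0.993, -0.118, 0.001, -0.0]
contact_force: [4.5, 0.6, 5.3]
width: 0.0112
gripper_force: 59.9
[ 0.62870506 -0.00774379  0.07401684] [4.53883616 0.63987043 5.2666218 ] [ 0.13915383 -1.02686946  0.02564528]
```

```bash
python3 -m crank '[{"hand":1,"delta_pos":[0.5,0,0.5],"twist":0},{"hand":1,"delta_pos":[0,0,0.5],"twist":0},{"hand":1,"delta_pos":[0,0,0.5],"twist":0},{"hand":1,"delta_pos":[0,0,0],"twist":0},{"hand":1,"delta_pos":[0,0,0],"twist":0},{"hand":1,"delta_pos":[0,0,0],"twist":0},{"hand":1,"delta_pos":[0,0,0],"twist":0},{"hand":1,"delta_pos":[0,0,0],"twist":0}]'
python3 -c "
from station import *;s=sense();print(s['tcp_pos'],s['contact_force'],s['moment'])"
```

```text
t: 18.5
tcp_pos: [0.6286, -0.0078, 0.075]
tool_rot: [0.993, -0.118, 0.0, -0.0]
contact_force: [5.5, 1.1, 3.0]
width: 0.0112
gripper_force: 59.5
[ 0.62857721 -0.00775673  0.07497299] [5.4914669  1.05807202 2.98465347] [ 0.22271587 -1.33598757 -0.01288478]
```

Load is nearly gone and the head is clamped. Releasing.

```bash
python3 -m crank '[{"hand":0.8,"delta_pos":[1,0,0],"twist":0},{"hand":0.6,"delta_pos":[0,0,0],"twist":0},{"hand":0.3,"delta_pos":[0,0,0],"twist":0},{"hand":0,"delta_pos":[0,0,0],"twist":0},{"hand":0,"delta_pos":[0,0,0],"twist":0},{"hand":0,"delta_pos":[0,0,0],"twist":0},{"hand":0,"delta_pos":[0,0,0],"twist":0},{"hand":0,"delta_pos":[0,0,0],"twist":0}]'
python3 -m crank '[{"hand":0,"delta_pos":[0,0,10],"twist":0},{"hand":0,"delta_pos":[0,0,20],"twist":0},{"hand":0,"delta_pos":[0,0,30],"twist":0},{"hand":0,"delta_pos":[0,0,30],"twist":0},{"hand":0,"delta_pos":[0,0,30],"twist":0},{"hand":0,"delta_pos":[0,0,0],"twist":0},{"hand":0,"delta_pos":[0,0,0],"twist":0},{"hand":0,"delta_pos":[0,0,0],"twist":0}]'
python3 look2.py w5
python3 - <<'E'
from h import *
im=cv2.imread('pics/w5.png');a=cv2.resize(im[:,100:460],(514,600))
s=read_camera('scene')[:,:,::-1];cv2.imwrite('pics/f.png',np.hstack([a,cv2.resize(s[170:300,190:252],(286,600),interpolation=2)]))
E
```

```text
t: 19.5
tcp_pos: [0.6294, -0.0079, 0.0751]
tool_rot: [0.993, -0.118, 0.0, -0.0]
contact_force: [-0.1, -0.1, -0.2]
width: 0.0855
gripper_force: 0.0
t: 20.5
tcp_pos: [0.6289, -0.0079, 0.1944]
tool_rot: [0.993, -0.118, -0.001, 0.0]
contact_force: [0.7, -0.3, -0.1]
width: 0.0856
gripper_force: 0.0
20.55 [ 0.6289 -0.0079  0.1943] [ 0.993  -0.1178 -0.0007  0.0001] [ 1.3059 -0.1751  0.0606] 0.08511520847143927
pin lip_level [277. 208.] 0.57 [ 0.6234 -0.0072  0.054 ]
pin left_stop [162. 211.] 0.65 [0.6473 0.1063 0.054 ]
pin rail_base [280. 199.] 0.82 [ 0.6183 -0.0104  0.    ]
pin stop_mid [514. 200.] 0.74 [ 0.5847 -0.2254  0.073 ]
pin stop_mid [271. 207.] 0.66 [ 0.6312 -0.0032  0.073 ]
```

View pics/f.png

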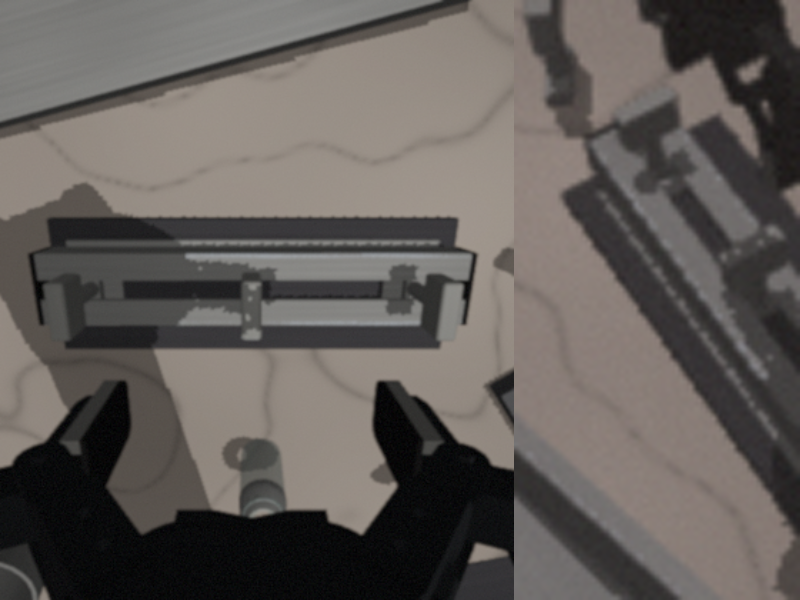

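The final view shows the new stop upright at crop (251,310), midway between the other two. Its wing is crosswise and spans the same rows as theirs (~280–340), and the gripper is clear of it. Handing in.

```bash
python3 -c "
from station import *;print(close_job())"
```

```text
the job is handed in; nothing more can be done
None
```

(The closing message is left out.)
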